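# Take a padlock off a safety hook and seat it in its holder

### The arm

A 6-joint arm with a two-finger parallel gripper is mounted at the origin on a cart in front of the work surface, level with it; the furniture and walls round the work are solid. World frame = base frame: x ahead of the robot, y to its left, z up, the work surface at z = 0. Lengths are in m, angles in degrees, forces in N, time in s.
With the tool pointing down it reaches from about 0.4 to 0.825 m from the base axis. Payload 7 kg.
Tool frame: the origin (TCP) lies midway between the tips of the shut fingers; the grasp point (between the pads) lies 19 mm behind it; z points along the fingers, y is the direction in which the jaws open and shut (so a half turn about z gives the same grasp; the last joint's range is limited). The gripper opens to 88 mm and grips with 3 to 60 N. Pads are 19 mm wide; open, the fingers measure 130 mm over their backs; the gripper's body (78 mm by 193 mm) begins 47 mm behind the grasp point.
Start: joints at [-54.712, 20.546, 0.682, 0, -70.136, -16.507], TCP at [0.217, -0.639, 0.227] pointing down, gripper open.
Joint ranges: [-176.03, 176.03], [-82.01, 121.73], [-58.28, 71.71], [-173.87, 95.51], [-174.79, -0.11], [-173.66, 173.66]. Speed limits (degrees/s): [136.94, 136.94, 172.46, 180, 180, 180].

### API

Orientations are given as [roll, pitch, yaw] about the fixed x, y, z axes, in that order (R = Rz(yaw) Ry(pitch) Rx(roll)).
In Python, from plant import ctrl gives the robot as it stands. The module is installed in compiled form; this text tells all that it offers.
- The arm moves only by the tool arm_command, never from a script. Its argument "targets" is a list that holds one entry, the list of rows, each a list of 7 numbers: the turn, a rotation vector about the world's x, y, z in rad, then the shift along the world's x, y, z in cm, then the opening, from 0 (shut) to 1 (fully open). A call has 1 to 8 rows; each row is the pose to reach, as a shift and turn from the pose commanded when the call began; what a row does not reach only later rows make up. A row lasts 1/12 s, in which the tool goes at most 41.7 mm and 7.16 degrees, less where a joint would pass 70% of its speed; a pose out of reach is approached as far as the arm can. A call with a gripper value outside its range is refused whole. The fingers move at their own pace and stop on an object; the grip force is fixed at half the most. Time passes only in rows, so rows that repeat a pose let the fingers close. It gives the time, the measured TCP pose, the force and the opening at its end, in the units of the state.
- ctrl.get_obs(): the state, without advancing time (a new reading comes with each control period).
- ctrl.snapshot(name): name is "scene" or "top" or "wrist"; returns the picture (480x640x3 uint8, blue, green, red); there is no depth.
- ctrl.camera_model(name): a dict with "K" (3x3 intrinsics, pixels), "xyz" and "rotation" of the camera in the world. Camera axes: x right, y up, looking along -z (the intrinsics and any distortion apply to the point x, -y, -z); pixel columns grow to the right and rows downward; lengths in m; the calibration is good to about 2 mm. The wrist camera is an equidistant fisheye: a pixel r from the principal point sees the ray r / f radians off the axis. A picture is of the moment at which its call begins: read the wrist's pose just before it. camera_model takes no time and is no camera call; for the wrist camera it gives the pose at the moment of the call.
- ctrl.close_job(): hands the job in, once; it reports no verdict.
The state is a dict: "clock": time; "joint_pos": joint angles; "qvel": joint speeds; "tau": joint torques, N m; "tool_pos": TCP position; "orientation": TCP orientation; "force": force on the tool from outside, world axes, zero at the start; "moment": the same for the moment, N m; "opening": finger opening in m.
Only numpy, scipy, OpenCV 4.12 (cv2) and the standard library are available. Lean on these libraries where they do the work, as an engineer would, in place of code of your own. Each camera call takes 0.05 s, during which the arm holds its last target. There are 200 camera calls.

### The job

Two padlocks hang on hook stands. Take the one with the rectangular body off its hook, pressing the hook's sprung keeper open with the padlock's own shackle and not with the gripper, and carry it to the metal holder block; lower it upright into the rectangular pocket until it stands fully home, and only then let go. Leave the round padlock hanging, and do not disturb the things lying about.

Things in the scene. Friction and masses are not known exactly. Their poses are not given: they have to be found in the camera images.
- block_padlock_grip (a point): Loose padlock with rectangular laminated body, the one to take; it hangs upright by its shackle. Point between the shackle's two upright legs, 109 mm above the underside: squeeze the legs' flat outer faces here along y (60 mm wide, 12 mm in x), from above. Legs run from the body's top (45 mm below the point) to the crossbar (15 mm above it). z up, y across the legs.
- block_padlock_bar (a point): Centre of the same padlock's crossbar, a round bar of 12 mm diameter along y, 124 mm above the underside; 40 mm clear between the legs, and the window under the bar is 54 mm high.
- block_padlock_foot (a point): Centre of the underside of the same padlock's body, which is 32 x 60 x 64 mm (x, y, height).
- block_padlock: The whole rectangular padlock, 130 mm tall, 0.25 to 0.5 kg; origin at the centre of its underside, z up, y across the shackle's legs.
- disc_padlock_bar (a point): Padlock with a round disc body (66 mm across, 32 mm thick) and the same shackle, to be left hanging on the other stand. Centre of its crossbar.
- stand_a_saddle (a point): Fixed hook stand that holds the rectangular padlock. Point in the hook's saddle where the hung crossbar's centre rests, 160 mm above the desk. z up; x runs from the hook's nose (robot side) back along its arm to the post. Hook and arm are 16 mm wide. Post: 24 mm wide, x +52 to +68 mm, lower than the saddle. Base 110 x 80 x 8 mm, x -35 to +75 mm.
- stand_a_nose (a point): Rear edge of the nose's overhang, 4 mm behind and 11 mm above the saddle point. The nose (x -14 to -8 mm from the saddle point) ends in this overhang (x -14 to +4 mm, z +8 to +14 mm) above the hung bar, so the bar cannot rise until pushed about 14 mm towards +x against the keeper (3 to 6 N); it then lifts up behind the overhang.
- stand_a_arm (a point): Underside of the hook's arm, 28 mm below the saddle point. The arm runs through the shackle's window: the padlock can rise 32 mm from where it hangs before its body meets the arm, and from a rise of 20 mm the crossbar clears the nose's top. Raised about 26 mm, it leaves forwards (-x) over the nose; it is clear of the hook about 60 mm in front of the saddle.
- stand_a_keeper (a joint): Sprung keeper of that hook: a steel leaf, 12 mm wide, hinged 15 mm behind and 15 mm below the saddle point, standing behind the hung bar and closing the mouth behind the overhang, top 18 mm above the saddle point. 0 shut, grows (to 1.0 rad) as the bar pushes it back towards the post, about 0.6 with the bar free; springs shut by itself.
- stand_b_saddle (a point): Identical stand, with the round padlock: the same point of its hook. The stands swap places from run to run.
- nest_floor (a point): Holder: fixed aluminium block, 62 x 90 x 32 mm, with a rectangular pocket open at the top, 36 mm (x) by 64 mm (y), 26 mm deep, 2 mm chamfer. Point at the centre of the pocket's floor, 6 mm above the desk; z up, long side along y. The rectangular body fits with 2 mm to spare on each side, either way round.
- lock_cylinder: Loose lock cylinder, 17 x 64 x 43 mm, on the desk between the stands; bystander. Origin at the centre of its underside.
- brown_carton: Loose brown carton, 99 x 79 x 75 mm; bystander. Origin at the centre of its underside.
- yellow_screwdriver: Loose yellow screwdriver, 149 mm long, 23 mm thick; bystander. Origin at the centre of its underside.
Things that resemble listed ones, but are neither listed nor needed, are in the scene too. Leave any red look-alike of the block_padlock alone.

How it is judged (in metres and radians):
On the way, in this order (a step that is already met when the one before it is completed fails the run):
1. the rectangular padlock's own shackle presses its hook's keeper open (past 0.35 rad) (value of joint stand_a_keeper above 0.35 rad and contact force between block_padlock and stand_a_keeper above 0.5 N), for 0.1 s.
2. the padlock is off the hook, held by the gripper, its crossbar more than 60 mm from the saddle, and the keeper has sprung shut (distance between block_padlock_bar and stand_a_saddle above 0.06 m and value of joint stand_a_keeper below 0.1 rad and contact force between the fingers and block_padlock above 0.5 N), for 0.1 s.
3. the padlock is lowered into the holder's pocket, within 6 mm of its floor, while still held (not dropped) (horizontal distance between block_padlock_foot and nest_floor below 0.006 m and angle between block_padlock_foot's own z axis and vertical below 0.08 rad and z of block_padlock_foot in the frame of nest_floor below 0.006 m and contact force between the fingers and block_padlock above 0.5 N), for 0.1 s.
At the end, for the whole second after the job is handed in: The rectangular padlock stands upright (within 0.08 rad) in the holder's pocket, centred within 6 mm, its underside within 3 mm of the pocket's floor, at rest and released; its hook's keeper is shut (below 0.1 rad) and the round padlock still hangs with its crossbar within 15 mm of its saddle (horizontal distance between block_padlock_foot and nest_floor below 0.006 m and angle between block_padlock_foot's own z axis and vertical below 0.08 rad and z of block_padlock_foot in the frame of nest_floor below 0.003 m and linear speed of block_padlock below 0.02 m/s and contact force between the fingers and block_padlock below 0.1 N and value of joint stand_a_keeper below 0.1 rad and distance between disc_padlock_bar and stand_b_saddle below 0.015 m); the robot touches nothing.
It fails at once if the gripper or arm pushes the keeper (more than 1 N) (contact force between any of the fingers, the arm and stand_a_keeper above 1 N).
It fails at once if the round padlock comes off its hook (crossbar more than 25 mm from the saddle) (distance between disc_padlock_bar and stand_b_saddle above 0.025 m).
It fails at once if a bystander (lock cylinder, brown carton or yellow screwdriver) is moved more than 30 mm (distance of any of lock_cylinder, brown_carton, yellow_screwdriver from where it was at the start of the episode above 0.03 m).
It also fails if it takes over 45 s, if anything falls off the work surface, if the arm or the gripper's body presses on something with over 40 N, if the wrist force passes 120 N, or if a joint passes its speed limit or range.

## Working session

There is one attempt and no reset: what is moved stays moved. The work goes in short steps, Python scripts to look and compute and a tool call to move; the robot and the scene stay as the last step left them, time stands still between calls to the robot, and variables do not carry over. Pictures are saved under pics/ and viewed, about 8 in all and at most 12, crops included, and the job is handed in when it is done.

Besides the shell and the picture viewer there is one more tool, called after ">>>" as a command line: name --argument value ..., lists and objects as JSON in quotes. arm_command: Moves the arm, as the interface text tells. Its arguments: {"type":"object","properties":{"targets":{"type":"array","items":{"type":"array","items":{"type":"array","items":{"type":"number"}}}}},"required":["targets"]}

```bash
mkdir -p pics
cat > h.py <<'E'
import numpy as np, cv2
from plant import ctrl
def ray(name,u,v,m=None):
    m=m or ctrl.camera_model(name); K=np.array(m['K']); R=np.array(m['rotation'])
    x=(u-K[0,2])/K[0,0]; y=(v-K[1,2])/K[1,1]
    if name=='wrist':
        r=np.hypot(x,y); s=np.sin(r)/r if r>1e-9 else 1; d=np.array([x*s,-y*s,-np.cos(r)])
    else: d=np.array([x,-y,-1.])
    return np.array(m['xyz']),R@(d/np.linalg.norm(d))
def onz(name,u,v,z,m=None):
    o,d=ray(name,u,v,m); return o+d*(z-o[2])/d[2]
def tri(rays):
    A=np.zeros((3,3));b=np.zeros(3)
    for o,d in rays:
        P=np.eye(3)-np.outer(d,d);A+=P;b+=P@o
    p=np.linalg.solve(A,b); return p,[np.linalg.norm((np.eye(3)-np.outer(d,d))@(p-o)) for o,d in rays]
def proj(name,p,m=None):
    m=m or ctrl.camera_model(name);K=np.array(m['K']);R=np.array(m['rotation'])
    c=R.T@(np.array(p)-np.array(m['xyz'])); x,y,z=c[0],-c[1],-c[2]
    if name=='wrist':
        t=np.arctan2(np.hypot(x,y),z);k=t/np.hypot(x,y);x,y=x*k,y*k
    else: x,y=x/z,y/z
    return K[0,0]*x+K[0,2],K[1,1]*y+K[1,2]
E
python3 - <<'E'
from h import *
for n in ['scene','top','wrist']:
    m=ctrl.camera_model(n); print(n,m)
    cv2.imwrite(f'pics/{n}0.png',ctrl.snapshot(n))
print(ctrl.get_obs())
E
```

```text
scene {'K': array([[491.83346903,   0.        , 316.56731094],
       [  0.        , 491.83346903, 246.37104564],
       [  0.        ,   0.        ,   1.        ]]), 'xyz': array([0.14426748, 0.45379668, 0.8112797 ]), 'rotation': array([  45.6967816 ,    0.95024067, -151.76431315])}
top {'K': array([[474.36830015,   0.        , 325.2908552 ],
       [  0.        , 474.36830015, 239.0384728 ],
       [  0.        ,   0.        ,   1.        ]]), 'xyz': array([ 0.38537955, -0.1446732 ,  1.01581296]), 'rotation': array([  6.66230843,   0.54502141, -89.8616632 ])}
wrist {'K': array([[371.64829954,   0.        , 323.86991649],
       [  0.        , 371.64829954, 239.60342753],
       [  0.        ,   0.        ,   1.        ]]), 'xyz': array([ 0.14977523, -0.66241849,  0.38364666]), 'rotation': array([-15.39198728,  -0.11560528, 108.74686977])}
{'clock': 0.15, 'joint_pos': array([-5.47118872e+01,  2.05809106e+01,  6.46225534e-01, -1.27197390e-02,
       -7.01368666e+01, -1.65067277e+01]), 'qvel': array([ 0.02858635, -0.12927464,  0.03728909,  0.08575084,  0.04161032,
       -0.07159883]), 'tau': array([-3.58262432e-04, -5.83275604e+01,  2.93291563e+01,  7.00130180e+00,
        8.77375278e-03, -9.26097232e-05]), 'tool_pos': array([ 0.21716408, -0.63872312,  0.22585936]), 'orientation': array([ 1.79927999e+02, -8.86515791e-03, -1.61222939e+02]), 'force': array([ 0.15608611,  0.20060916, -0.53756814]), 'moment': array([ 0.04162694, -0.00145806, -0.03305901]), 'opening': 0.08794130968192006}
```

View pics/scene0.png

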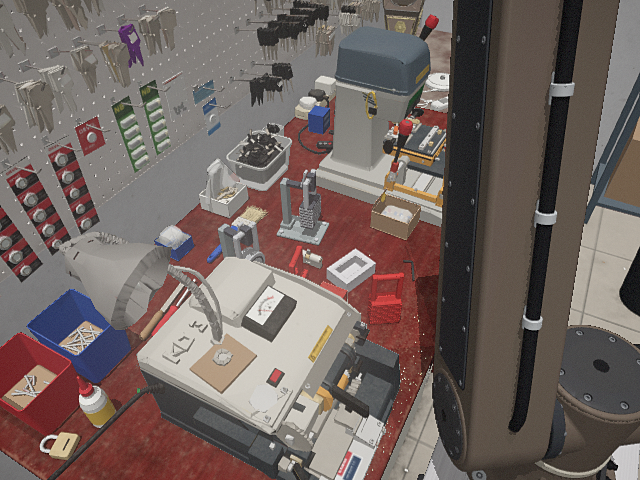

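View pics/top0.png

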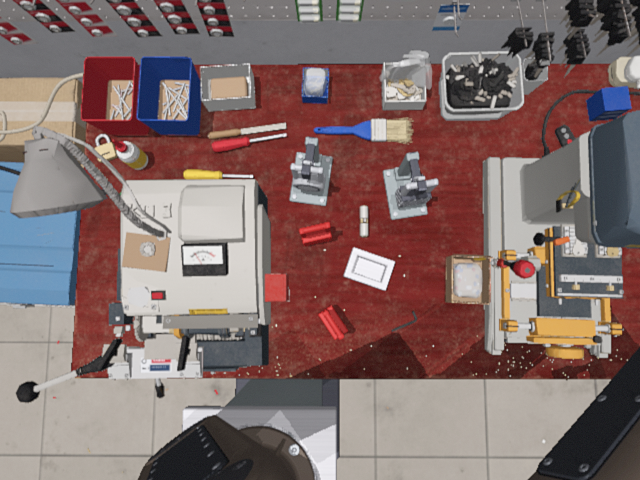

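Scene: two grey hook stands, at scene (300,210) / top (407,185) and at scene (238,240) / top (312,175). The white holder is at top (369,269), the lock cylinder at (364,220), and red look-alikes at (316,233) and (332,322). I'll enlarge both stands to tell them apart.

```bash
cat > fix.py <<'E'
s=open('h.py').read()
s=s.replace("R=np.array(m['rotation'])","R=Rot.from_euler('xyz',m['rotation'],degrees=True).as_matrix()").replace("import numpy as np, cv2","import numpy as np, cv2\nfrom scipy.spatial.transform import Rotation as Rot")
open('h.py','w').write(s)
E
python3 fix.py
python3 - <<'E'
from h import *
a=cv2.imread('pics/scene0.png')[160:290,200:350]; b=cv2.imread('pics/top0.png')[130:230,280:440]
A=cv2.resize(a,(390*600//390*1,520),interpolation=cv2.INTER_CUBIC) if 0 else cv2.resize(a,None,fx=4,fy=4,interpolation=cv2.INTER_CUBIC)
cv2.imwrite('pics/c1.png',A)
cv2.imwrite('pics/c2.png',cv2.resize(b,None,fx=5,fy=5,interpolation=cv2.INTER_CUBIC))
for p in [(312,175),(407,185),(369,269)]: print(onz('top',*p,0.1))
E
```

```text
[ 0.6196684  -0.10913844  0.1       ]
[ 0.5995466  -0.29615208  0.1       ]
[ 0.43429056 -0.22011344  0.1       ]
```

View pics/c1.png

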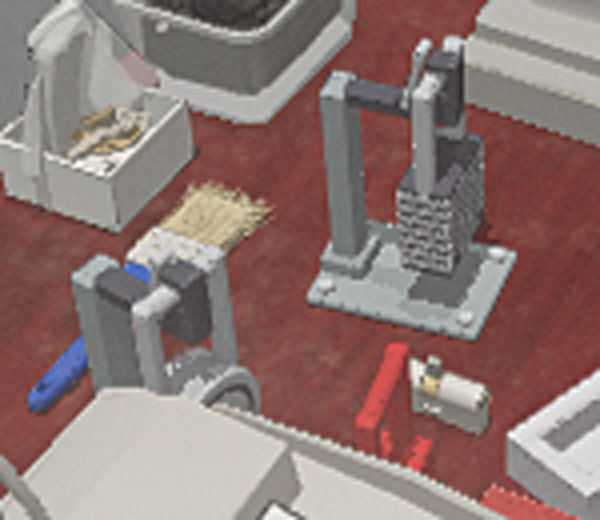

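View pics/c2.png

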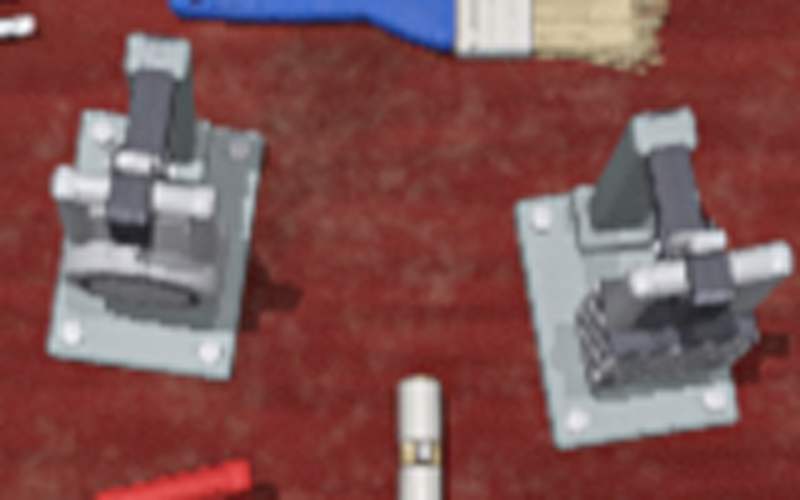

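The top-right stand, top (407,185), holds the laminated rectangular padlock. The left one, top (312,175), holds the disc. The red locks are look-alikes. Next I'll compute a first estimate, with an enlarged view of the holder.

Run:
```python
from h import *
c2=lambda u,v:(280+u/5-.4,130+v/5-.4); c1=lambda u,v:(200+u/4-.4,160+v/4-.4)
L=onz('top',*c2(635,280),.164);R=onz('top',*c2(788,260),.164);print('bar',L,R,(L+R)/2,np.linalg.norm(L-R),np.degrees(np.arctan2(-(L-R)[0],(L-R)[1])))
P=[onz('top',*c2(*q),.008) for q in [(518,200),(555,447),(738,420)]]
for p in P:print(p)
d=P[1]-P[2];print('front',np.linalg.norm(d),np.degrees(np.arctan2(-d[0],d[1])));d=P[0]-P[1];print('side',np.linalg.norm(d),np.degrees(np.arctan2(d[1],d[0])))
b=cv2.imread('pics/top0.png')[205:305,330:430]
cv2.imwrite('pics/c3.png',cv2.resize(b,None,fx=6,fy=6,interpolation=cv2.INTER_CUBIC))
```

```text
bar [ 0.58345998 -0.28481617  0.164     ] [ 0.59093818 -0.34084529  0.164     ] [ 0.58719908 -0.31283073  0.164     ] 0.05652596672345883 7.602330695073878
[ 0.65520854 -0.26031799  0.008     ]
[ 0.54657461 -0.27491198  0.008     ]
[ 0.55838153 -0.3535914   0.008     ]
front 0.07956037421114513 8.5343318321039
side 0.10960982746578259 7.651363200059982
```

View pics/c3.png

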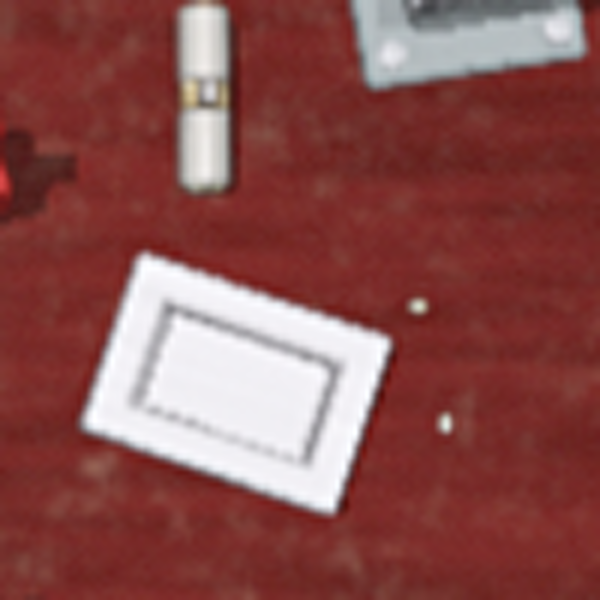

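>>> arm_command --targets '[[[0,0,0,0,0,4,1],[0,0,0,0,0,8,1],[0,0,0,0,4,12,1],[0,0,-0.05,0,8,15,1],[0,0,-0.1,0,12,15,1],[0,0,-0.15,0,16,15,1],[0,0,-0.188,0,20,15,1],[0,0,-0.188,0,24,15,1]]]'

```text
clock: 0.82
tool_pos: [0.2168, -0.4101, 0.3764]
orientation: [-180.0, 0.0, -172.2]
force: [1.9, 1.2, 1.8]
opening: 0.0879
```

Run:
```python
from h import *
o=ctrl.get_obs();print(o['tool_pos'],o['orientation'],o['clock'])
c3=lambda u,v:(330+u/6-.4,205+v/6-.4)
P=[onz('top',*c3(*q),.032) for q in [(142,252),(392,338),(336,515),(82,428)]]
for p in P:print(p)
print('c',sum(P)/4,[np.linalg.norm(P[i]-P[(i+1)%4]) for i in range(4)])
for d in (P[0]-P[1],P[3]-P[2]):print(np.degrees(np.arctan2(-d[0],d[1])))
for d in (P[0]-P[3],P[1]-P[2]):print(np.degrees(np.arctan2(d[1],d[0])))
```

```text
[ 0.21676489 -0.41007711  0.37637511] [-1.79997528e+02  2.06800628e-02 -1.72174415e+02] 0.8167
[ 0.48449483 -0.19335388  0.032     ]
[ 0.45474605 -0.27959521  0.032     ]
[ 0.39386866 -0.2595106   0.032     ]
[ 0.42348651 -0.1724089   0.032     ]
c [ 0.43914901 -0.22621715  0.032     ] [np.float64(0.09122804642745379), np.float64(0.06410498392701221), np.float64(0.09199958136952752), np.float64(0.06450354737477901)]
-19.031776079911545
-18.779965646847007
-18.948042204999602
-18.25870947444721
```

>>> arm_command --targets '[[[0,0,0,4,2,0,1],[0,0,0,8,4,0,1],[0,0,0,12,6,0,1],[0,0,0,16,8,0,1],[0,0,0,20,8.8,0,1],[0,0,0,24,8.8,-2,1],[0,0,0,28,8.8,-4,1],[0,0,0,32,8.8,-6,1]]]'

```text
clock: 1.48
tool_pos: [0.5224, -0.323, 0.3246]
orientation: [-180.0, 0.1, -171.9]
force: [0.5, -0.1, 1.1]
opening: 0.0878
```

>>> arm_command --targets '[[[0,0,0,3,0,-1,1],[0,0,0,5,0,-1.6,1],[0,0,0,5,0,-1.6,1],[0,0,0,5,0,-1.6,1],[0,0,0,5,0,-1.6,1]]]'

```text
clock: 1.9
tool_pos: [0.5701, -0.3239, 0.3086]
orientation: [180.0, -0.0, -172.0]
force: [0.0, -0.4, -0.3]
opening: 0.0877
```

Run:
```python
from h import *
import json
m=ctrl.camera_model('wrist');im=ctrl.snapshot('wrist');cv2.imwrite('pics/w1.png',im)
json.dump({k:np.array(v).tolist() for k,v in m.items()},open('w1.json','w'))
print(m['xyz'],m['rotation'],ctrl.get_obs()['tool_pos'],ctrl.get_obs()['orientation'])
print('pred bar',proj('wrist',(.587,-.311,.16),m),'nest',proj('wrist',(.439,-.226,.032),m))
```

```text
[ 0.49958689 -0.33430314  0.46662523] [-1.53560869e+01 -2.60871508e-02  9.79858259e+01] [ 0.56984667 -0.32397708  0.309378  ] [-1.79983142e+02  2.05027327e-02 -1.71999890e+02]
pred bar (np.float64(336.4204451467097), np.float64(245.87772663145975)) nest (np.float64(422.0779917412557), np.float64(104.83609314299918))
```

View pics/w1.png

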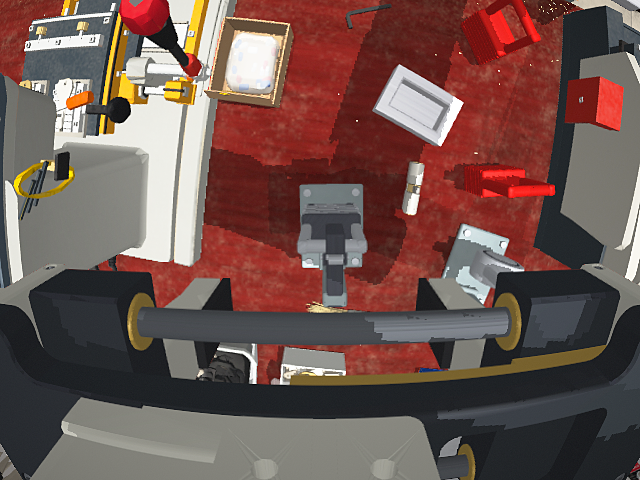

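Run:
```python
import cv2
i=cv2.imread('pics/w1.png')
a=cv2.resize(i[175:315,275:395],None,fx=4,fy=4,interpolation=cv2.INTER_CUBIC)
b=cv2.resize(i[55:155,365:475],None,fx=5,fy=5,interpolation=cv2.INTER_CUBIC)[:, :]
import numpy as np
b=b[:, :]; b=cv2.resize(i[55:155,365:475],(320*110//110,291*1)) if 0 else cv2.resize(i[60:155,367:472],None,fx=3,fy=3,interpolation=cv2.INTER_CUBIC)
o=np.zeros((560,800,3),np.uint8);o[:560,:480]=a;o[:285,485:800]=b
cv2.imwrite('pics/c4.png',o)
```

```text
(no output)
```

View pics/c4.png

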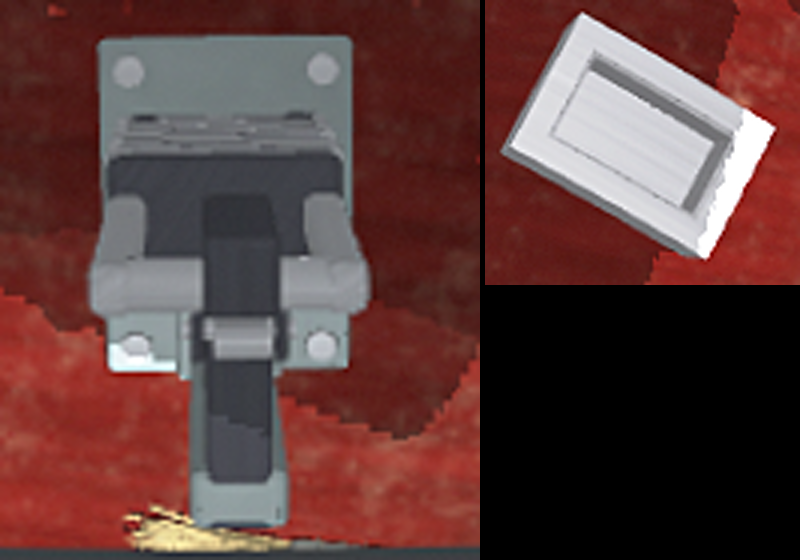

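Run:
```python
from h import *
import json
m=json.load(open('w1.json'))
a=lambda u,v:(275+(u+.5)/4-.5,175+(v+.5)/4-.5); b=lambda u,v:(367+(u-485+.5)/3-.5,60+(v+.5)/3-.5)
q=lambda p,z:onz('wrist',*p,z,m)
L=q(a(90,284),.16);R=q(a(369,284),.16);d=R-L
print('bar',(L+R)/2,np.linalg.norm(d),np.degrees(np.arctan2(-d[0],d[1])))
Ct=[c for c in [(98,38),(352,36),(348,369),(108,372)]]
P=[q(a(*c),.008) for c in Ct]
for p in P:print(p)
f=(P[0]+P[1])/2;d=P[1]-P[0];print(np.linalg.norm(d),'yaw',np.degrees(np.arctan2(-d[0],d[1])))
y=np.radians(8);print('saddle',f+.035*np.array([np.cos(y),np.sin(y),0]))
N=[q(b(*c),.032) for c in [(583,12),(776,128),(708,258),(510,145)]]
for p in N:print(p)
print('nest',sum(N)/4,[np.linalg.norm(N[i]-N[(i+1)%4]) for i in range(4)])
for d in (N[1]-N[0],N[2]-N[3]):print(np.degrees(np.arctan2(-d[0],d[1])))
N=[q(b(*c),.032) for c in [(594,51),(738,131),(692,215),(550,137)]]
print('pocket',sum(N)/4,[np.linalg.norm(N[i]-N[(i+1)%4]) for i in range(4)])
# reprojection check in scene of bar & joint with top
c1=lambda u,v:(200+u/4-.4,160+v/4-.4);c2=lambda u,v:(280+u/5-.4,130+v/5-.4)
print(tri([ray('top',*c2(635,282)),ray('wrist',*a(369,284),m)]),tri([ray('top',*c2(790,258)),ray('wrist',*a(90,284),m)]))
```

```text
bar [ 0.58730956 -0.31473416  0.16      ] 0.06015703350872814 7.964042614383418
[ 0.55790026 -0.35689353  0.008     ]
[ 0.54618343 -0.2789376   0.008     ]
[ 0.65417998 -0.26234204  0.008     ]
[ 0.66605578 -0.34018448  0.008     ]
0.07883154375587323 yaw 8.547613386360151
saddle [ 0.58670123 -0.31304451  0.008     ]
[ 0.39482131 -0.25992865  0.032     ]
[ 0.42458714 -0.1745916   0.032     ]
[ 0.48297017 -0.19501029  0.032     ]
[ 0.45324271 -0.28089198  0.032     ]
nest [ 0.43890533 -0.22760563  0.032     ] [np.float64(0.09037929739624737), np.float64(0.06185062978004171), np.float64(0.0908811731172754), np.float64(0.062068683384744)]
-19.22893319845229
-19.093001862707656
pocket [ 0.43846847 -0.22862482  0.032     ] [np.float64(0.06593785897782016), np.float64(0.04018676053427847), np.float64(0.06450784923049667), np.float64(0.0395465007899803)]
(array([ 0.5830442 , -0.28519032,  0.16138193]), [np.float64(0.0002708738263225376), np.float64(0.00027087382632226407)]) (array([ 0.59504087, -0.34496417,  0.14902758]), [np.float64(0.0002740452489402083), np.float64(0.0002740452489401155)])
```

>>> arm_command --targets '[[[0,0,0,1.7,1.0,-2,1],[0,0,0,1.7,1.0,-5,1],[0,0,0,1.7,1.0,-8,1],[0,0,0,1.7,1.0,-11,1],[0,0,0,1.7,1.0,-14,1],[0,0,0,1.7,1.0,-16,1],[0,0,0,1.7,1.0,-16,1],[0,0,0,1.7,1.0,-16,1]]]'

```text
clock: 2.62
tool_pos: [0.5866, -0.3142, 0.1495]
orientation: [-180.0, -0.0, -172.0]
force: [-0.8, -0.0, 0.8]
opening: 0.0877
```

Run:
```python
from h import *
import json
m=ctrl.camera_model('wrist');im=ctrl.snapshot('wrist')
json.dump({k:np.array(v).tolist() for k,v in m.items()},open('w2.json','w'))
print(m['xyz'],m['rotation'],ctrl.get_obs()['tool_pos'],ctrl.get_obs()['orientation'])
print(proj('wrist',(.5873,-.314,.16),m))
cv2.imwrite('pics/w2.png',im[150:450,130:530] if 0 else cv2.resize(im[170:470,120:520],None,fx=2,fy=2,interpolation=cv2.INTER_CUBIC))
```

```text
[ 0.5161185  -0.3245734   0.30748779] [-1.53621915e+01 -6.39417814e-03  9.79647951e+01] [ 0.5876895  -0.31447946  0.15093352] [-1.79920306e+02  9.85026514e-02 -1.71988104e+02]
(np.float64(325.21766993558657), np.float64(308.65663765878344))
```

View pics/w2.png

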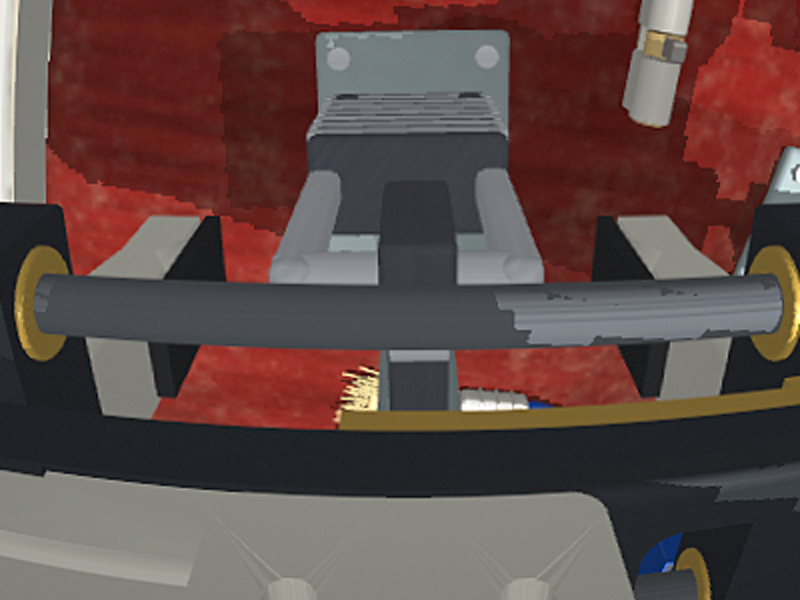

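The padlock sits centred between the fingers: legs at 270 to 542, fingers at 222 to 597 in the crop. Lowering and closing.

>>> arm_command --targets '[[[0,0,0,0,0,-1.2,1],[0,0,0,0,0,-2.4,1],[0,0,0,0,0,-2.4,0.8],[0,0,0,0,0,-2.4,0],[0,0,0,0,0,-2.4,0],[0,0,0,0,0,-2.4,0],[0,0,0,0,0,-2.4,0],[0,0,0,0,0,-2.4,0]]]'

```text
clock: 3.33
tool_pos: [0.5877, -0.314, 0.1255]
orientation: [-180.0, 0.1, -172.0]
force: [-0.4, 0.1, 1.9]
opening: 0.0598
```

>>> arm_command --targets '[[[0,0,0,0,0,0,0],[0,0,0,0,0,0,0],[0,0,0,0,0,0.1,0],[0,0,0,0,0,0.1,0]]]'

```text
clock: 3.67
tool_pos: [0.587, -0.3136, 0.1255]
orientation: [180.0, -0.0, -172.0]
force: [-1.0, -0.3, 0.2]
opening: 0.0597
```

>>> arm_command --targets '[[[0,0,0,0.3,0.04,0,0],[0,0,0,0.6,0.08,0,0],[0,0,0,0.9,0.13,0,0],[0,0,0,1.2,0.17,0,0],[0,0,0,1.5,0.21,0,0],[0,0,0,1.5,0.21,0,0],[0,0,0,1.5,0.21,0,0]]]'

```text
clock: 4.25
tool_pos: [0.6003, -0.3117, 0.125]
orientation: [179.9, -0.3, -172.0]
force: [-7.2, -1.3, 1.9]
opening: 0.0599
```

>>> arm_command --targets '[[[0,0,0,0.25,0.04,0,0],[0,0,0,0.25,0.04,0,0],[0,0,0,0.25,0.04,0,0],[0,0,0,0.25,0.04,0.3,0],[0,0,0,0.25,0.04,0.6,0],[0,0,0,0.25,0.04,0.9,0]]]'

```text
clock: 4.75
tool_pos: [0.602, -0.311, 0.1327]
orientation: [179.8, -0.4, -172.1]
force: [-5.5, -1.0, -4.3]
opening: 0.0594
```

>>> arm_command --targets '[[[0,0,0,0,0,0.3,0],[0,0,0,0,0,0.7,0],[0,0,0,0,0,1.1,0],[0,0,0,0,0,1.4,0],[0,0,0,0,0,1.7,0],[0,0,0,0,0,1.7,0],[0,0,0,0,0,1.7,0]]]'

```text
clock: 5.33
tool_pos: [0.606, -0.3113, 0.1526]
orientation: [-180.0, 0.1, -172.0]
force: [0.2, -1.6, -4.0]
opening: 0.0598
```

>>> arm_command --targets '[[[0,0,0,-1,-0.14,0,0],[0,0,0,-2.2,-0.31,0,0],[0,0,0,-3.5,-0.5,0,0],[0,0,0,-5,-0.71,0,0],[0,0,0,-6.5,-0.93,0,0],[0,0,0,-8,-1.14,0,0],[0,0,0,-9.5,-1.36,0,0],[0,0,0,-9.5,-1.36,0,0]]]'

```text
clock: 6.0
tool_pos: [0.5059, -0.3251, 0.1521]
orientation: [180.0, -0.0, -172.1]
force: [-1.0, 0.1, -2.9]
opening: 0.0596
```

>>> arm_command --targets '[[[0,0,-0.06,0,0,1.5,0],[0,0,-0.12,-1,1.5,3,0],[0,0,-0.18,-2,3,3,0],[0,0,-0.24,-3,4.5,3,0],[0,0,-0.3,-4,6,3,0],[0,0,-0.36,-5,7.5,3,0],[0,0,-0.42,-6,9,3,0],[0,0,-0.47,-6.7,9.8,3,0]]]'

```text
clock: 6.67
tool_pos: [0.4409, -0.226, 0.182]
orientation: [180.0, 0.0, 160.9]
force: [-0.3, 0.2, -2.3]
opening: 0.0598
```

>>> arm_command --targets '[[[0,0,0,0,0,0,0],[0,0,0,0,0,0,0],[0,0,0,0,0,0,0]]]'

```text
clock: 6.92
tool_pos: [0.4429, -0.2273, 0.1822]
orientation: [180.0, 0.1, 161.2]
force: [0.1, 0.7, -3.4]
opening: 0.0598
```

Run:
```python
from h import *
import json
o=ctrl.get_obs();m=ctrl.camera_model('wrist');im=ctrl.snapshot('wrist')
json.dump({k:np.array(v).tolist() for k,v in m.items()},open('w3.json','w'))
print(m['xyz'],m['rotation'],o['tool_pos'],o['orientation'],o['force'],o['joint_pos'])
t=ctrl.snapshot('scene'); cv2.imwrite('pics/s3.png',t)
a=cv2.resize(im[150:360,200:450],None,fx=2.5,fy=2.5,interpolation=cv2.INTER_CUBIC)
cv2.imwrite('pics/w3.png',a)
```

```text
[ 0.37533778 -0.20451219  0.34007957] [-1.54597590e+01  1.50792095e-02  7.11271699e+01] [ 0.44294845 -0.22729589  0.18224482] [1.79996916e+02 6.45921490e-02 1.61156807e+02] [ 0.05636275  0.74469244 -3.37058263] [-4.49450992e+00  5.77863287e+00 -2.49807761e+01  1.51614028e-02
 -5.91772505e+01 -1.04356443e+02]
```

View pics/w3.png

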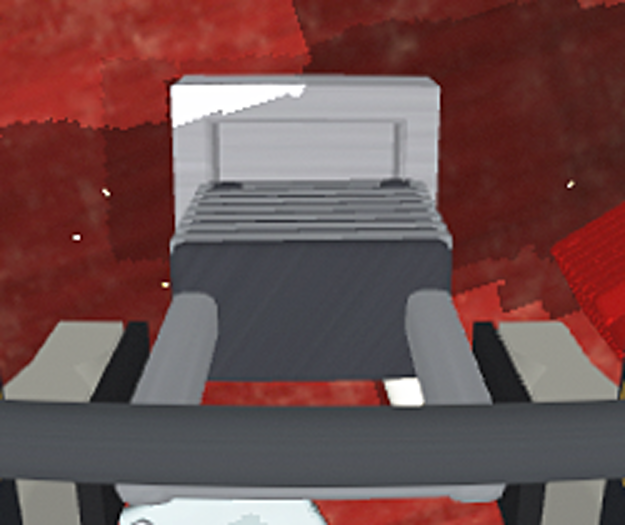

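Run:
```python
from h import *
import json
m=json.load(open('w3.json'));T=np.array([.44295,-.2273,.18224]);yaw=np.radians(161.16-180)
ex=np.array([np.cos(yaw),np.sin(yaw),0]);ey=np.array([-np.sin(yaw),np.cos(yaw),0])
c=lambda u,v:(200+(u+.5)/2.5-.5,150+(v+.5)/2.5-.5)
def s(n,u,v,z):
    p=onz('wrist',*c(u,v),z,m);print(n,'rel tool mm x %.1f y %.1f'%((p-T)@ex*1e3,(p-T)@ey*1e3),p.round(4))
z=T[2]-.0895
s('body top L',172,241,z+.064);s('body top R',452,241,z+.064)
s('body bot L',210,184,z);s('body bot R',417,184,z)
s('nest front L',172,84,.032);s('nest front R',439,84,.032)
s('pocket front L',212,121,.032);s('pocket front R',405,121,.032)
s('pocket floor L',217,124,.006);s('floor R',394,124,.006)
s('body top rear mid',312,380,z+.064)
```

```text
body top L rel tool mm x -17.2 y -29.0 [ 0.4173 -0.2492  0.1567]
body top R rel tool mm x -17.1 y 29.0 [ 0.4361 -0.1943  0.1567]
body bot L rel tool mm x -14.5 y -27.9 [ 0.4202 -0.249   0.0927]
body bot R rel tool mm x -14.5 y 28.9 [ 0.4385 -0.1953  0.0927]
nest front L rel tool mm x -35.1 y -46.7 [ 0.3946 -0.2602  0.032 ]
nest front R rel tool mm x -35.0 y 42.7 [ 0.4236 -0.1756  0.032 ]
pocket front L rel tool mm x -22.4 y -33.5 [ 0.411  -0.2518  0.032 ]
pocket front R rel tool mm x -22.3 y 31.4 [ 0.432  -0.1904  0.032 ]
pocket floor L rel tool mm x -17.1 y -34.5 [ 0.4156 -0.2544  0.006 ]
floor R rel tool mm x -17.0 y 30.1 [ 0.4365 -0.1933  0.006 ]
body top rear mid rel tool mm x 14.3 y -0.0 [ 0.4565 -0.2319  0.1567]
```

Run:
```python
import cv2
i=cv2.imread('pics/w3.png')[60:260,150:470]
cv2.imwrite('pics/w3b.png',cv2.resize(i,None,fx=2.5,fy=2.5,interpolation=cv2.INTER_LINEAR))
```

```text
(no output)
```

View pics/w3b.png

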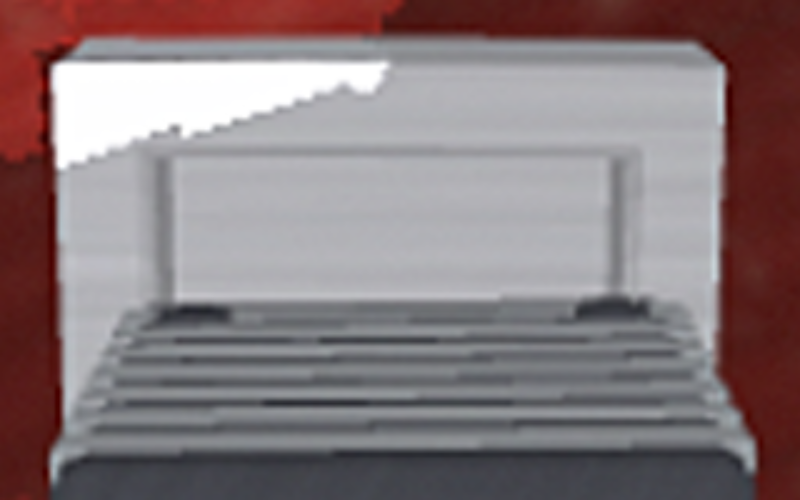

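>>> arm_command --targets '[[[0,0,0,-0.4,-0.05,-1,0],[0,0,0,-0.4,-0.05,-2.5,0],[0,0,0,-0.4,-0.05,-4,0],[0,0,0,-0.4,-0.05,-4.6,0],[0,0,0,-0.4,-0.05,-4.6,0],[0,0,0,-0.4,-0.05,-4.6,0],[0,0,0,-0.4,-0.05,-4.6,0]]]'

```text
clock: 7.6
tool_pos: [0.4393, -0.2277, 0.1364]
orientation: [-180.0, 0.0, 161.1]
force: [0.3, -0.1, -2.5]
opening: 0.0597
```

Run:
```python
from h import *
import json
for _ in range(3):
    o=ctrl.get_obs();m=ctrl.camera_model('wrist');im=ctrl.snapshot('wrist');print(o['tool_pos'],o['orientation'],m['xyz'],o['force'])
json.dump({k:np.array(v).tolist() for k,v in m.items()}|{'T':o['tool_pos'].tolist(),'yaw':float(o['orientation'][2])},open('w4.json','w'))
a=cv2.resize(im[170:310,240:440],None,fx=4,fy=4,interpolation=cv2.INTER_CUBIC)
cv2.imwrite('pics/w4.png',a)
```

```text
[ 0.43932957 -0.2276968   0.13635052] [-1.79992061e+02  4.14620095e-02  1.61090305e+02] [ 0.37181265 -0.20482869  0.29422181] [ 0.31050324 -0.0817773  -2.53563719]
[ 0.43942529 -0.22764478  0.13654222] [1.79996697e+02 6.77906495e-02 1.61088977e+02] [ 0.37183421 -0.20477948  0.29436822] [ 0.0705185  -0.3018164  -2.82502256]
[ 0.43941682 -0.22757864  0.13657637] [1.79991307e+02 7.67226990e-02 1.61090811e+02] [ 0.37178576 -0.20472968  0.29440104] [-0.48691181 -0.28974765 -2.77495469]
```

View pics/w4.png

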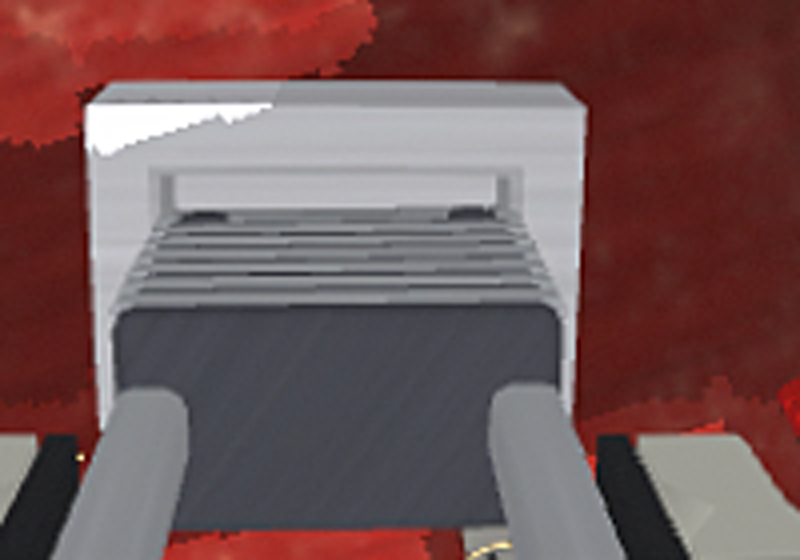

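Run:
```python
from h import *
import json
m=json.load(open('w4.json'));T=np.array(m['T']);yaw=np.radians(m['yaw']-180)
ex=np.array([np.cos(yaw),np.sin(yaw),0]);ey=np.array([-np.sin(yaw),np.cos(yaw),0])
c=lambda u,v:(240+(u+.5)/4-.5,170+(v+.5)/4-.5)
def s(n,u,v,z):
    p=onz('wrist',*c(u,v),z,m);print(n,'x %.1f y %.1f'%((p-T)@ex*1e3,(p-T)@ey*1e3))
z=T[2]-.0895
s('top L',114,306,z+.064);s('top R',561,306,z+.064);s('top rear',337,528,z+.064)
s('bot L',168,207,z);s('bot R',512,207,z)
s('nest L',86,104,.032);s('nest R',586,104,.032)
s('pocket L',150,168,.032);s('pocket R',522,168,.032)
p=np.array([.43895,-.2272,0]);print('nest est',(p-T)@ex*1e3,(p-T)@ey*1e3)
```

```text
top L x -17.1 y -29.3
top R x -17.1 y 28.7
top rear x 14.2 y -0.4
bot L x -15.9 y -29.3
bot R x -15.9 y 29.6
nest L x -31.6 y -45.5
nest R x -31.5 y 44.4
pocket L x -19.7 y -34.2
pocket R x -19.7 y 33.1
nest est -0.564331485725117 0.20692695142002218
```

>>> arm_command --targets '[[[0,0,0,-0.02,-0.04,-0.8,0],[0,0,0,-0.02,-0.04,-1.4,0],[0,0,0,-0.02,-0.04,-1.9,0],[0,0,0,-0.02,-0.04,-2.3,0],[0,0,0,-0.02,-0.04,-2.3,0]]]'

```text
clock: 8.17
tool_pos: [0.4382, -0.2277, 0.1117]
orientation: [-180.0, -0.1, 161.1]
force: [1.1, -0.3, -2.9]
opening: 0.0598
```

>>> arm_command --targets '[[[0,0,0,0,0,-0.4,0],[0,0,0,0,0,-0.8,0],[0,0,0,0,0,-1.1,0],[0,0,0,0,0,-1.4,0],[0,0,0,0,0,-1.5,0],[0,0,0,0,0,-1.5,0]]]'

```text
clock: 8.67
tool_pos: [0.4384, -0.2278, 0.0975]
orientation: [-180.0, -0.0, 161.1]
force: [0.3, 0.7, -3.7]
opening: 0.0601
```

>>> arm_command --targets '[[[0,0,0,0,0,-0.1,0],[0,0,0,0,0,-0.2,0],[0,0,0,0,0,-0.3,0],[0,0,0,0,0,-0.3,0],[0,0,0,0,0,-0.3,0]]]'

```text
clock: 9.08
tool_pos: [0.439, -0.2279, 0.0956]
orientation: [-180.0, 0.0, 161.1]
force: [-2.0, 1.7, 4.8]
opening: 0.0598
```

Contact at TCP 0.0956, which is the expected floor height, with z force going from -3.7 to +4.8 N. Holding briefly, then releasing.

>>> arm_command --targets '[[[0,0,0,0,0,0,0],[0,0,0,0,0,0,0],[0,0,0,0,0,0,1],[0,0,0,0,0,0,1],[0,0,0,0,0,0,1],[0,0,0,0,0,0,1],[0,0,0,0,0,0,1],[0,0,0,0,0,0,1]]]'

```text
clock: 9.75
tool_pos: [0.4387, -0.2279, 0.0948]
orientation: [-180.0, -0.0, 161.1]
force: [0.9, -0.6, -0.8]
opening: 0.0869
```

>>> arm_command --targets '[[[0,0,0,0,0,1,1],[0,0,0,0,0,3,1],[0,0,0,0,0,6,1],[0,0,0,0,0,9,1],[0,0,0,0,0,12,1],[0,0,0,0,0,15,1],[0,0,0,0,0,15,1],[0,0,0,0,0,15,1]]]'

```text
clock: 10.42
tool_pos: [0.4396, -0.228, 0.2475]
orientation: [179.9, 0.3, 161.1]
force: [-0.3, 0.5, -0.5]
opening: 0.0875
```

Run:
```python
from h import *
a=ctrl.snapshot('top')[100:300,290:440];b=ctrl.snapshot('scene')[160:310,180:420]
o=np.zeros((600,800,3),np.uint8)
A=cv2.resize(a,(400,533));o[:533,:400]=A
w=ctrl.snapshot('wrist')[100:350,200:450];o[:400,400:]=cv2.resize(w,(400,400));o[400:600,400:720]=cv2.resize(b,(320,200))
cv2.imwrite('pics/f.png',o)
t=ctrl.get_obs();print(t['clock'],t['tool_pos'],t['opening'],t['force'])
```

```text
10.5667 [ 0.43800503 -0.22766253  0.24426702] 0.08756959456000593 [-0.64407444  0.9999069   0.18115529]
```

View pics/f.png

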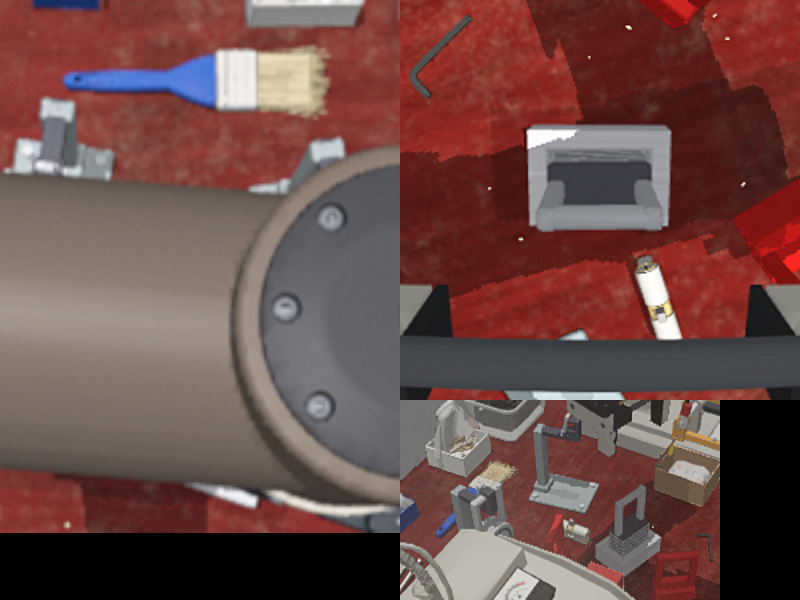

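The wrist view (top right) shows the padlock upright in the pocket. The scene view (bottom right) shows the disc padlock still hanging, the other hook empty, and the cylinder, carton and look-alikes in place. Handing in.

```bash
python3 -c "
from h import *
print(ctrl.close_job())"
```

```text
the job is handed in; nothing more can be done
None
```

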